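Close up the keyed vial-tray stack

TASK

Close up the stack of vial trays: the upper tray was left short of home, so push it back along the lower one until all its lugs drop into the notches, then put the amber cover on top, blue edge over blue edge, so that its lugs drop in too and it lies flat. Leave the stack where it stands, never tip a tray, and do not disturb the beakers or the timer.

Things in the scene. Friction and masses are not known exactly. Their poses are not given: they have to be found in the camera images.
- lower_tray: White vial tray loose on the bench, 150 (x) x 108 (y) x 60 mm, 0.7 kg, full of fixed capped vials 46 mm high. Origin: centre of underside; x along its length, away from the robot within 18 deg; +y its left, blue-rimmed side; z up. Side rims 8 mm wide, centred at y = +-50, inner wall faces y = +-46, tops z = 60. End walls (outer faces x = +-75) end at z = 44.
- lower_notch (a point): Top centre of one notch of the lower tray: blue rim, x = +45, y = +50, z = 60 mm in its frame. Notches are open at the top, 20 mm long (x), 10 mm deep: at x = +-45 in the blue (+y) rim, at x = +-25 in the white (-y) rim. The upper tray has the same notches in its rims, for the cover.
- upper_tray: The same tray again, about 0.45 kg, loose on the lower one, same origin and axes. At the start it sits 15 to 26 mm short, towards the robot (-x of the lower tray), lugs riding on the lower rims, origin 56 mm above the lower tray's origin. Home: lugs in notches, x, y and yaw as the lower tray, origin 48 mm above its origin (a drop of 8 mm).
- upper_lug (a point): Lower end of one lug of the upper tray: x = +45, y = +50, z = 4 mm in its frame. Trays and cover have the same foot: four rounded lugs 14 mm long, from z = 12 down to 4 mm, at x = +-45 on the blue (+y) side and +-25 on the other; and two round-edged runners along x down to z = 0, outer faces y = +-44, which slide between the side walls below.
- push_face (a point): Centre of the upper tray's near end wall, a flat upright face to push against: x = -75, y = 0, z = 29 mm in its frame, 93 mm wide, from z = 14 to 44 mm. The tray slides on the lower one with a few newtons and then drops by its own weight; the runners guide it.
- cover: Flat amber see-through cover with black handle, 150 x 108 x 52 mm, about 0.2 kg, loose on the bench, right way up, turned up to 57 deg. Origin: centre of underside; x along its length; +y the edge with the blue strip. Plate z = 12 to 18 mm. Home: blue over blue, lugs in the upper tray's notches (3 mm play in x, 2 in y), origin 48 mm above that tray's origin; reversed it stays high.
- cover_handle (a point): Centre of the cover's handle bar, x = 0, y = 0, z = 46 mm in the cover's frame. The bar runs along x, 84 mm long, 14 mm wide, z = 40 to 52 mm, open beneath for the middle 60 mm.
- beaker_100: Small clear beaker, 56 mm wide, 71 mm high, standing behind the work. Origin: centre of its underside.
- beaker_250: Clear beaker, 74 mm wide, 93 mm high, standing behind the work. Origin: centre of its underside.
- timer: White lab timer lying flat, 68 x 64 x 18 mm, at the right. Origin: centre of its underside.

How it is judged:
By the outcome, as a careful person would: the job done as asked, in the order asked, and still so for the second after the job is handed in, with the robot touching nothing.
It also fails if it takes over 51 s, if anything falls off the work surface, if the arm or the gripper's body presses on something with over 40 N, if the wrist force passes 120 N, or if a joint passes its speed limit or range.

ROBOT

A 6-joint arm with a two-finger parallel gripper is mounted at the origin on a cart in front of the work surface, level with it; the furniture and walls round the work are solid. World frame = base frame: x ahead of the robot, y to its left, z up, the work surface at z = 0. Lengths are in mm, angles in degrees, forces in N, time in s.
With the tool pointing down it reaches from about 275 to 1000 mm from the base axis. Payload 8.4 kg.
Tool frame: the origin (TCP) lies between the finger pads; the fingertips stand 8 mm ahead of it and the grasp point (between the pads) lies 11 mm behind it (finger_overhang is the distance from the TCP to the fingertips, in mm); z points along the fingers, y is the line along which they close (so a half turn about z gives the same grasp; the last joint's range is limited). The gripper opens to 85 mm and grips with 20 to 120 N. Pads are 22 mm wide; open, the fingers measure 114 mm over their backs; the gripper's body (76 mm by 85 mm) begins 54 mm behind the grasp point. The pads swing forward as they close: fully open they stand 13 mm farther back than shut.
Start: joints at [-76.284, 20.225, 93.587, -0, 66.188, -0.138], TCP at [149.655, -606.821, 239.281] pointing down, gripper open.
Joint ranges: [-150.9, 150.9], [-52.94, 120.26], [3.33, 152.33], [-74.26, 254.26], [0, 154.13], [-172.89, 172.89]. Speed limits (degrees/s): [127.2, 127.2, 159.86, 180, 180, 180].

INTERFACE

Orientations are given as a 3x3 rotation matrix whose columns are the frame's x, y, z axes.
In Python, from bench import * gives the robot as it stands. Calls block until the motion is done:
- move_ptp(position, orientation): joint-space move of the TCP to a pose.
- line_to(position, frame=None, velocity=150, guard=None): straight line of the TCP; frame=None keeps the orientation; velocity is the mean speed in mm/s. With guard (N) it stops when the force on the tool has changed by that much, and returns True; else False.
- goto_joints(angles): joint-space move.
- set_gripper(opening, newtons=None): finger opening in mm; newtons is the grip in N (None keeps the last); returns when the fingers have stopped.
- dwell(seconds).
- ik(position, orientation): joint angles nearest the present ones, or None.
- camera(name): name is "side" or "top" or "wrist"; returns the picture (384x512x3 uint8, red, green, blue); there is no depth.
- camera_params(name): a dict with "camera_matrix" (3x3 intrinsics, pixels), "origin" and "attitude" of the camera in the world. Camera axes: x right, y down, z forward; pixel columns grow to the right and rows downward; lengths in mm; the calibration is good to about 2 mm. A picture is of the moment at which its call begins: read the wrist's pose just before it. camera_params takes no time and is no camera call; for the wrist camera it gives the pose at the moment of the call.
A pose or a line that the arm cannot do raises PlanningError and nothing moves.
- sign_off(): hands the job in; it is judged then, once.
Readings, each from a call of its own:
- current_t(): time.
- current_joint_positions(): joint angles.
- current_joint_vel(): joint speeds.
- current_joint_torque(): joint torques, N m.
- current_eef_pos(): TCP position.
- current_eef_rot(): TCP orientation.
- current_contact_force(): force on the tool from outside, world axes, zero at the start.
- current_moment(): the same for the moment, N m.
- current_finger_gap(): finger opening in mm.
- current_finger_force(): force on a finger pad.
Only numpy, scipy, OpenCV 4.12 (cv2) and the standard library are available. Lean on these libraries where they do the work, as an engineer would, in place of code of your own. Each camera call takes 0.05 s, during which the arm holds its last target. There are 200 camera calls.

## Working session

There is one attempt and no reset: what is moved stays moved. The work goes in short steps, each a Python script; the robot and the scene stay as the last script left them, time stands still between calls to the robot, and variables do not carry over. Pictures are saved under pics/ and viewed, at most 10 in all, crops included, and the job is handed in when it is done.

```bash
mkdir -p pics; python3 - <<'E'
from bench import *
import cv2
for n in("top","side"):
    im=camera(n); cv2.imwrite(f"pics/{n}0.png",cv2.resize(im[:,:,::-1],(800,600),interpolation=cv2.INTER_CUBIC))
    cv2.imwrite(f"{n}0raw.png",im[:,:,::-1])
    print(n,camera_params(n))
print(current_t())
E
```

```text
top {'camera_matrix': array([[467.01142924,   0.        , 258.58800875],
       [  0.        , 467.01142924, 190.38544283],
       [  0.        ,   0.        ,   1.        ]]), 'origin': array([ 498.85591749,  -98.62336228, 1249.64921058]), 'attitude': array([[ 0.02839562, -0.99722615,  0.06880191],
       [-0.99939034, -0.02692368,  0.02222774],
       [-0.02031368, -0.06939114, -0.99738269]])}
side {'camera_matrix': array([[474.71150331,   0.        , 257.1678368 ],
       [  0.        , 474.71150331, 192.86158671],
       [  0.        ,   0.        ,   1.        ]]), 'origin': array([549.40388457, 944.30193127, 801.8314508 ]), 'attitude': array([[-0.99941215, -0.02245303,  0.02590793],
       [-0.03405911,  0.56392937, -0.82512038],
       [ 0.00391621, -0.82551773, -0.56436259]])}
0.1
```

View pics/top0.png

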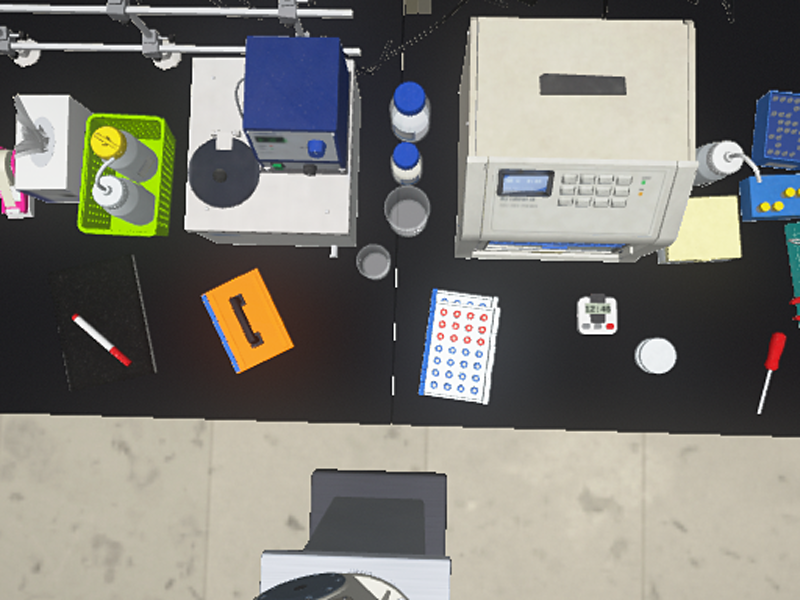

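View pics/side0.png

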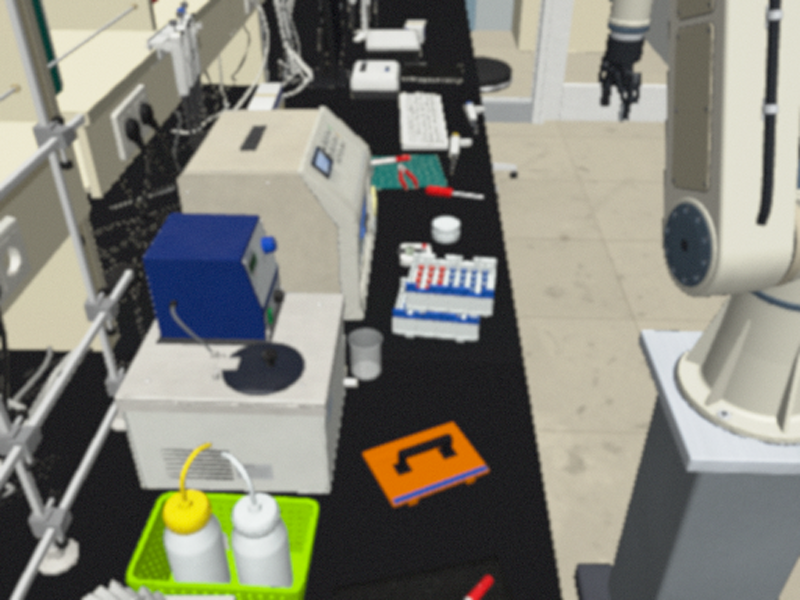

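```bash
cat > h.py <<'E'
from bench import *
import numpy as np, cv2
def px(P,u,v,z):
    d=P["attitude"]@np.linalg.inv(P["camera_matrix"])@[u,v,1.]; o=P["origin"]
    return o+d*(z-o[2])/d[2]
def proj(P,X):
    c=(np.atleast_2d(X)-P["origin"])@P["attitude"]; k=c@P["camera_matrix"].T
    return k[:,:2]/k[:,2:]
def down(yaw): # tool x axis at yaw (deg), z down; fingers close along tool y
    c,s=np.cos(np.radians(yaw)),np.sin(np.radians(yaw))
    return np.array([[c,s,0],[s,-c,0],[0,0,-1.]])
E
python3 - <<'E'
from h import *
np.set_printoptions(precision=1,suppress=True)
P=camera_params("top");s=1.5625
for n,pts,z in(("stack",[(420,393),(486,403),(498,298),(434,290)],116),("cover",[(203,295),(240,372),(293,348),(258,269)],18),("handle",[(238,298),(253,343)],52),("b100",[(373,272)],0),("timer",[(597,315)],18)):
    for p in pts: print(n,px(P,p[0]/s,p[1]/s,z))
Rw=camera_params("wrist");R=current_eef_rot();p=current_eef_pos()
print(R, R.T@(Rw["origin"]-p),R.T@Rw["attitude"],Rw["camera_matrix"])
E
```

```text
stack [ 430.  -102.2  116. ]
stack [ 417.8 -204.1  116. ]
stack [ 580.2 -219.3  116. ]
stack [ 590.  -119.7  116. ]
cover [578.8 271.1  18. ]
cover [450.3 202.1  18. ]
cover [493.2 114.   18. ]
cover [625.7 179.   18. ]
handle [573.2 202.5  52. ]
handle [499.7 174.4  52. ]
b100 [627.6 -16.1   0. ]
timer [ 563.1 -396.2   18. ]
[[ 1.   0.2 -0. ]
 [ 0.2 -1.   0. ]
 [ 0.  -0.  -1. ]] [  70.4   -0.5 -134.1] [[ 0.  -1.  -0.3]
 [ 1.   0.   0. ]
 [-0.  -0.3  1. ]] [[305.    0.  253. ]
 [  0.  305.  192.2]
 [  0.    0.    1. ]]
```

```bash
python3 - <<'E'
from h import *
import pickle
np.set_printoptions(precision=2,suppress=True)
def shot(n):
    P=camera_params("wrist"); im=camera("wrist")
    pickle.dump((P,im),open(n+".pkl","wb"))
    cv2.imwrite(f"pics/{n}.png",cv2.resize(im[:,:,::-1],(800,600),interpolation=cv2.INTER_CUBIC))
move_ptp([540,187,200],down(27)); dwell(.2); shot("w_cover")
move_ptp([490,-160,260],down(-7)); dwell(.2); shot("w_stack")
print(current_t(),current_eef_pos(),current_joint_positions())
E
```

```text
5.0333 [ 490.26 -159.23  259.78] [-18.16   9.25 105.52   0.01  65.25  78.75]
```

View pics/w_cover.png

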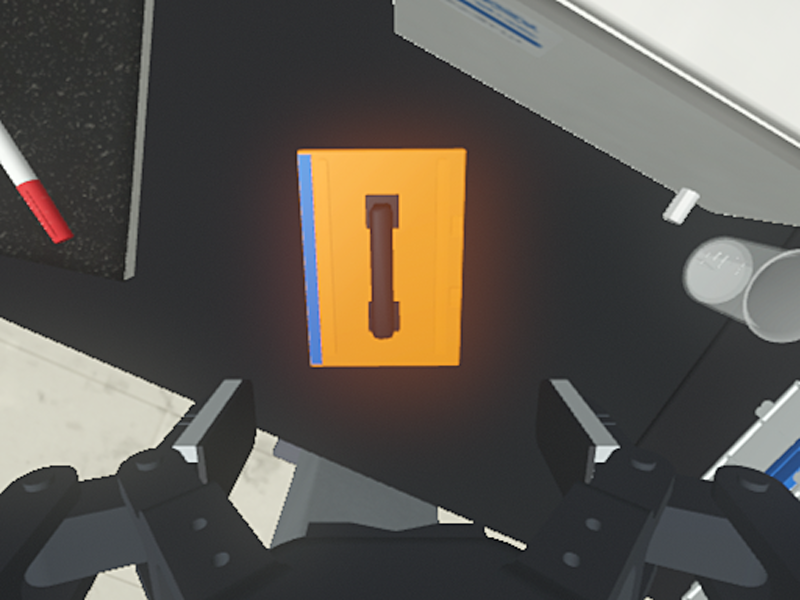

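View pics/w_stack.png

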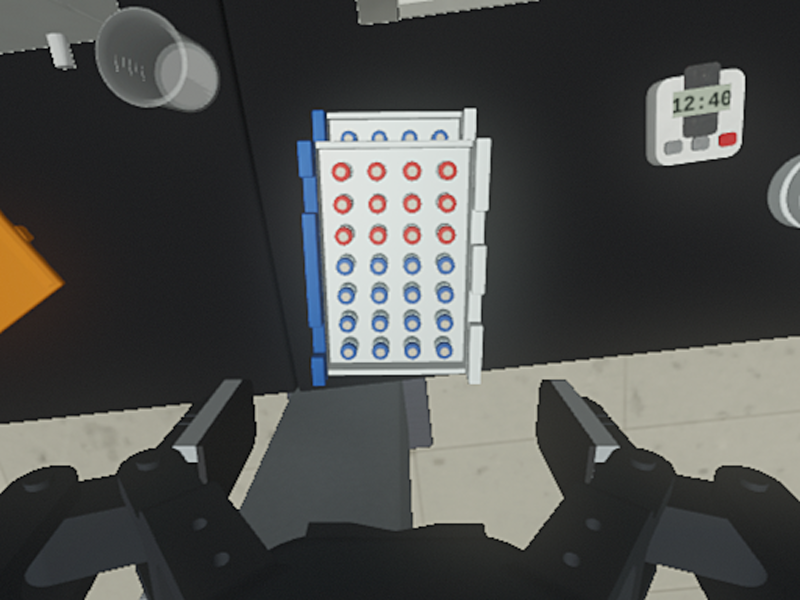

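The cover picture shows the plate corners at about (297,150), (466,149), (460,366) and (311,366), with the blue edge on the left and the handle from (382,203) to (382,338). The stack picture shows the upper rim's outer corners at (298,141), (491,139), (481,384) and (312,386). The lower rims' far outer corners are at (313,110) and (476,109).

```bash
cat >> h.py <<'E'
from scipy.optimize import least_squares
def fit(P,pix,model,z0,x0):
    """x,y,yaw of an object at height z0 from pixels in the 800x600 view"""
    pix=np.array(pix)/1.5625; model=np.array(model,float)
    def f(q):
        c,s=np.cos(q[2]),np.sin(q[2])
        X=np.c_[q[0]+c*model[:,0]-s*model[:,1],q[1]+s*model[:,0]+c*model[:,1],z0+model[:,2]]
        return (proj(P,X)-pix).ravel()
    r=least_squares(f,[x0[0],x0[1],np.radians(x0[2])])
    return np.r_[r.x[:2],np.degrees(r.x[2])],r.fun.reshape(-1,2)
E
python3 - <<'E'
from h import *
import pickle
np.set_printoptions(precision=2,suppress=True)
P,im=pickle.load(open("w_cover.pkl","rb"))
print(*fit(P,[(297,150),(466,149),(460,366),(311,366)],[(75,54,18),(75,-54,18),(-75,-54,18),(-75,54,18)],0,(537,188,27)))
P,im2=pickle.load(open("w_stack.pkl","rb"))
print(*fit(P,[(298,141),(491,139),(481,384),(312,386)],[(75,54,60),(75,-54,60),(-75,-54,60),(-75,54,60)],56,(500,-160,-7)))
print(*fit(P,[(313,110),(476,109)],[(75,54,60),(75,-54,60)],0,(520,-160,-7)))
a=cv2.resize(im[85:245,175:315,::-1],None,fx=3,fy=3,interpolation=cv2.INTER_CUBIC)
b=cv2.resize(im2[60:250,180:325,::-1],None,fx=3,fy=3,interpolation=cv2.INTER_CUBIC)[:570]
c=np.zeros((570,a.shape[1]+b.shape[1],3),np.uint8);c[:480,:a.shape[1]]=a;c[:,a.shape[1]:]=b
print(c.shape,a.shape)
cv2.imwrite("pics/crop.png",c[:600,:])
E
```

```text
[539.16 195.57  27.53] [[-0.41 -0.34]
 [ 0.74 -0.68]
 [ 0.09  0.32]
 [-0.48  1.1 ]]
[ 497.2  -159.98   -6.31] [[-0.83 -0.5 ]
 [ 0.68 -0.42]
 [-0.08  0.86]
 [ 0.26  0.47]]
[ 517.84 -162.19   -6.5 ] [[-0.73  0.04]
 [ 0.73  0.03]]
(570, 855, 3) (480, 420, 3)
```

View pics/crop.png

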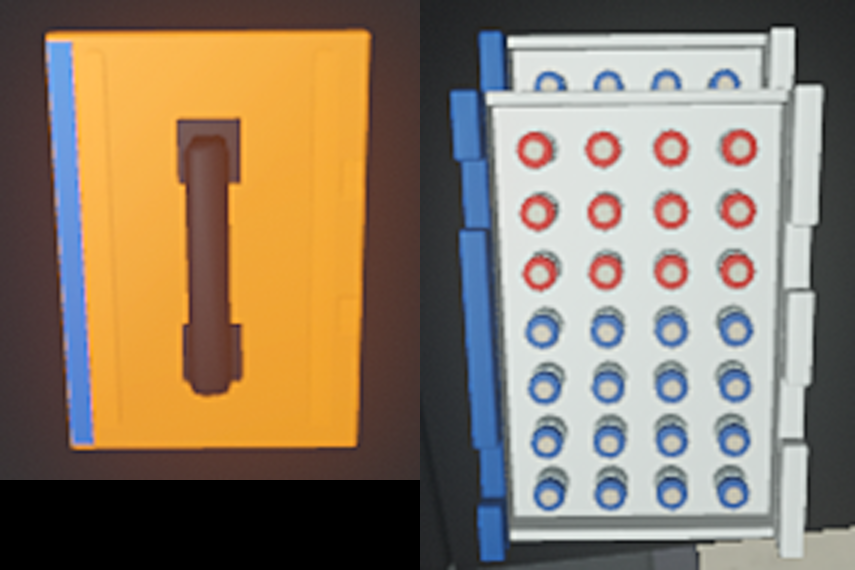

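The crop confirms the corners and the 20.8 mm shortfall, which is inside the stated 15–26 mm. Next I push.

```bash
python3 - <<'E'
from h import *
import pickle
np.set_printoptions(precision=2,suppress=True)
yaw=-6.4; R=down(yaw); d=R[:,0]
face=np.array([497.2,-160,83])-75*d
set_gripper(40)
move_ptp(face-45*d+[0,0,90],R)
line_to(face-45*d,velocity=200)
hit=line_to(face+5*d,velocity=40,guard=2)
c=current_eef_pos(); print("hit",hit,(c-face)@d,current_contact_force(),current_t())
if hit:
    s0=(c-face)@d
    for t in (12,16,18,19.5,20.8):
        line_to(face+(s0+t)*d,velocity=25)
        print(t,(current_eef_pos()-face)@d-s0,current_contact_force())
    line_to(face+(s0-15)*d,velocity=120)
    p=current_eef_pos(); line_to(p+[0,0,120],velocity=250)
    move_ptp([490,-160,260],down(-7)); dwell(.2)
    P=camera_params("wrist"); im=camera("wrist"); pickle.dump((P,im),open("w2.pkl","wb"))
    b=cv2.resize(im[60:250,180:325,::-1],None,fx=3,fy=3,interpolation=cv2.INTER_CUBIC)
    sd=camera("side"); a=cv2.resize(sd[150:230,240:330,::-1],None,fx=4,fy=4,interpolation=cv2.INTER_CUBIC)
    o=np.zeros((570,435+360,3),np.uint8); o[:,:435]=b; o[:320,435:]=a; cv2.imwrite("pics/w2.png",o)
print(current_t())
E
```

```text
hit True -9.24321616222477 [ 0.8  -0.2  -0.15] 7.625
12 12.40351193652607 [-1.58  0.84  0.12]
16 16.775672919049992 [-0.18  1.18 -0.33]
18 18.292750752116852 [-0.04  0.12  1.12]
19.5 19.310025797234374 [-1.02  0.08  0.86]
20.8 20.265414231462056 [-2.88  0.47  1.3 ]
11.25
```

View pics/w2.png

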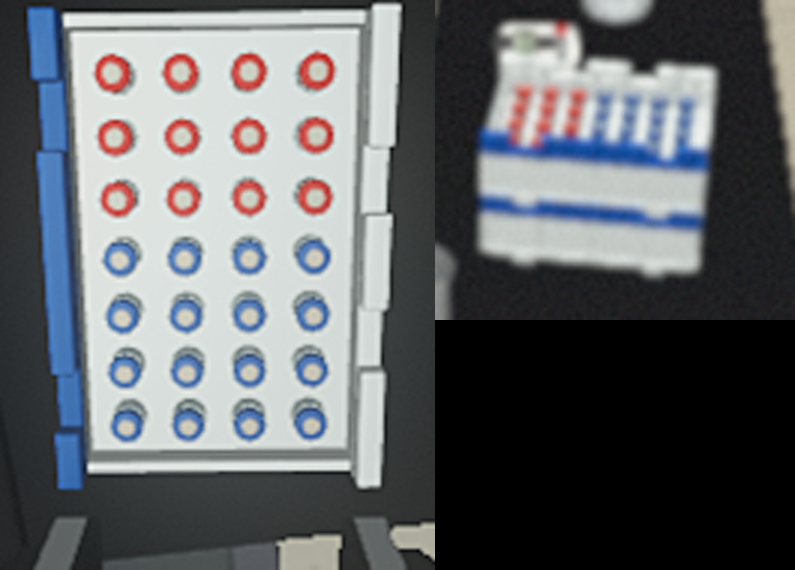

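The pushed tray now lines up with the lower one and the lugs appear to be in the notches. The upper rim corners in the crop are (28,8), (401,4), (381,487) and (58,489). I'll check the height from the scale.

```bash
python3 - <<'E'
from h import *
import pickle
np.set_printoptions(precision=2,suppress=True)
P,im=pickle.load(open("w2.pkl","rb"))
m=[(75,54,60),(75,-54,60),(-75,-54,60),(-75,54,60)]
pix=(np.array([(28,8),(401,4),(381,487),(58,489)])/3+[180,60])*1.5625
for z in(40,48,56,64):
    q,r=fit(P,pix,m,z,(517,-160,-6)); print(z,q,(r**2).sum(),r.ravel())
P,im=pickle.load(open("w_stack.pkl","rb"))
for z in(48,56,64):
    q,r=fit(P,[(298,141),(491,139),(481,384),(312,386)],m,z,(517,-160,-6)); print(z,q,(r**2).sum())
E
```

```text
40 [ 517.37 -162.42   -6.4 ] 19.182003199221107 [ 1.49  1.31 -1.4   1.4  -1.37 -2.1   1.27 -1.85]
48 [ 517.85 -162.5    -6.4 ] 1.1824106456789636 [-0.33 -0.41  0.38 -0.36 -0.    0.41 -0.05  0.68]
56 [ 518.3  -162.57   -6.4 ] 44.81226811955097 [-2.26 -2.2   2.26 -2.19  1.43  3.08 -1.44  3.37]
64 [ 518.71 -162.64   -6.4 ] 160.9859053657795 [-4.31 -4.06  4.27 -4.09  2.94  5.93 -2.9   6.24]
48 [ 496.08 -159.85   -6.31] 17.406634283969836
56 [ 497.2  -159.98   -6.31] 2.6082445068299323
64 [ 498.29 -160.11   -6.31] 50.85070140663848
```

The upper tray is home: z = 48 fits best, and its pose matches the lower tray. Next I grasp the cover and view it in hand with the same camera.

```bash
python3 - <<'E'
from h import *
import pickle
np.set_printoptions(precision=2,suppress=True)
P,im=pickle.load(open("w_cover.pkl","rb"))
s=1.5625; h=[px(P,382/s,204/s,50),px(P,383/s,337/s,50)]; print("handle",np.mean(h,0))
R=down(27.5); g=np.array([539.2,195.6,0.])
set_gripper(45,40)
move_ptp(g+[0,0,130],R)
print(line_to(g+[0,0,35],velocity=120,guard=8),current_eef_pos())
set_gripper(0,40); print("gap",current_finger_gap(),current_finger_force())
line_to(g+[0,0,160],velocity=150); dwell(.2)
print(current_eef_pos(),current_finger_gap(),current_contact_force())
P=camera_params("wrist"); T=(current_eef_pos(),current_eef_rot()); im=camera("wrist"); pickle.dump((P,im,T),open("w3.pkl","wb"))
cv2.imwrite("pics/w3.png",cv2.resize(im[:,:,::-1],(800,600),interpolation=cv2.INTER_CUBIC))
print(current_t())
E
```

```text
handle [540.77 196.27  50.  ]
False [539.75 195.68  35.6 ]
gap 13.408635407805194 39.259294867515564
[538.68 195.44 159.  ] 13.193766940784469 [-1.22  0.65 -1.93]
15.45
```

View pics/w3.png

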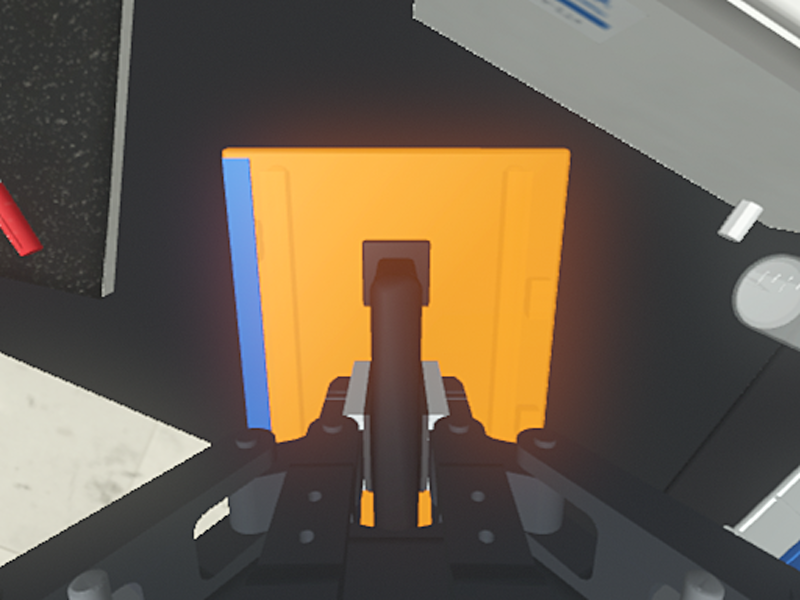

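The cover is gripped, with its far plate corners at (222,150) and (570,150) and the blue edge on the left.

```bash
python3 - <<'E'
from h import *
import pickle
np.set_printoptions(precision=2,suppress=True)
P,im,T=pickle.load(open("w3.pkl","rb"))
for z in (-35,-38):
    q,r=fit(P,[(222,150),(570,150)],[(75,54,18),(75,-54,18)],T[0][2]+z-.6,(539,195,27))
    print(q,r.ravel(),"offset in tool",T[1].T@(np.r_[q[:2],0]-T[0]*[1,1,0]),np.degrees(np.arctan2(T[1][1,0],T[1][0,0])))
move_ptp([517.85,-162.5,215],down(-6.4)); dwell(.2)
print(current_eef_pos(),current_finger_gap(),current_contact_force(),current_t(),np.degrees(np.arctan2(*current_eef_rot()[1::-1,0])))
E
```

```text
[537.38 195.13  27.57] [-2.53  0.25  2.53  0.25] offset in tool [-1.3  -0.33  0.  ] 27.499371410089804
[537.52 195.2   27.57] [-0.34  0.03  0.34  0.03] offset in tool [-1.14 -0.32  0.  ] 27.499371410089804
[ 518.11 -161.53  214.78] 13.566941828116322 [-0.05  0.75 -1.6 ] 17.0083 -6.303041056689218
```

```bash
python3 - <<'E'
from h import *
np.set_printoptions(precision=2,suppress=True)
R=down(-6.4); g=np.array([517.85,-162.5,0])+R@[.8,.2,0]
line_to(g+[0,0,150],R,velocity=120); dwell(.2); print(current_eef_pos(),current_contact_force())
hit=line_to(g+[0,0,133],velocity=25,guard=4)
dwell(.1);print(hit,current_eef_pos(),current_contact_force(),current_t())
E
```

```text
[ 519.17 -162.96  150.87] [-0.43 -0.78 -0.93]
False [ 518.78 -162.86  133.16] [ 0.28 -0.35 -2.  ] 18.8333
```

The cover got past the riding height (about 139) without contact, so the lugs are in the notches. I'll lower it the last bit, release and look.

```bash
python3 - <<'E'
from h import *
import pickle
np.set_printoptions(precision=2,suppress=True)
p=np.array(current_eef_pos())
hit=line_to([518.65,-162.6,131.3],velocity=15,guard=4); print(hit,current_eef_pos(),current_contact_force())
set_gripper(45)
line_to([518.65,-162.6,260],velocity=180); 
move_ptp([460,-155,300],down(-6.4)); dwell(.2)
P=camera_params("wrist"); im=camera("wrist"); pickle.dump((P,im),open("w4.pkl","wb"))
sd=camera("side"); a=cv2.resize(sd[140:230,235:335,::-1],None,fx=3.5,fy=3.5,interpolation=cv2.INTER_CUBIC)
b=cv2.resize(im[60:260,180:325,::-1],None,fx=3,fy=3,interpolation=cv2.INTER_CUBIC)
o=np.zeros((600,435+350,3),np.uint8); o[:,:435]=b; o[:a.shape[0],435:]=a; cv2.imwrite("pics/w4.png",o)
print(current_t())
E
```

```text
True [ 519.02 -162.75  131.78] [-1.24 -0.29  3.79]
21.0083
```

View pics/w4.png

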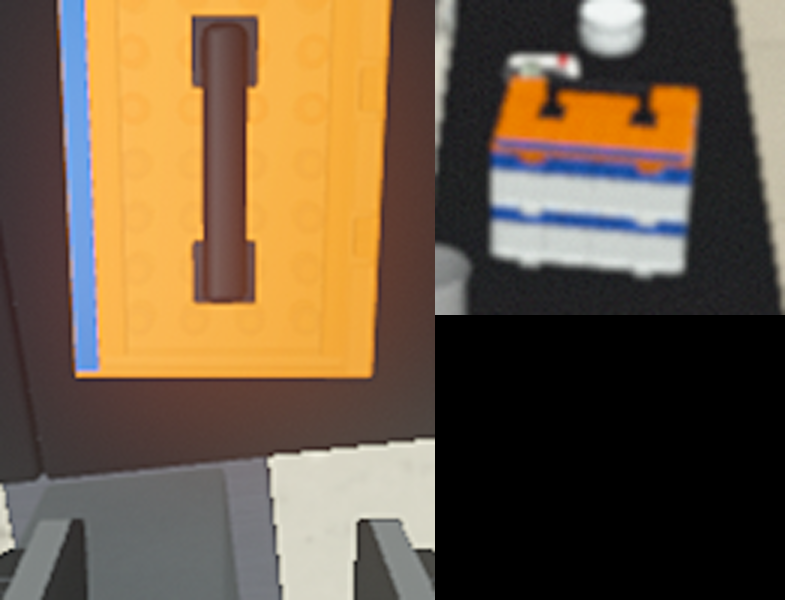

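The cover lies level, blue over blue, with its lugs seen in the notches in the side view. I'll do a numeric height check before handing in.

```bash
python3 - <<'E'
from h import *
import pickle
np.set_printoptions(precision=2,suppress=True)
P,im=pickle.load(open("w4.pkl","rb"))
hsv=cv2.cvtColor(im,cv2.COLOR_RGB2HSV)
m=((hsv[...,1]>110)&(hsv[...,2]>130)).astype(np.uint8)
m=cv2.morphologyEx(m,cv2.MORPH_OPEN,np.ones((3,3)))
c=max(cv2.findContours(m,0,2)[0],key=cv2.contourArea)
q=cv2.approxPolyDP(cv2.convexHull(c),8,True)[:,0]; print(q.tolist())
q=q.astype(float)
if len(q)==4:
    cc=q.mean(0); s=[q[(q[:,0]<cc[0])==a][np.argsort(q[(q[:,0]<cc[0])==a][:,1])] for a in(True,False)]
    pix=np.array([s[0][0],s[1][0],s[1][1],s[0][1]])+.5*np.array([[-1,-1],[1,-1],[1,1],[-1,1]])
    for z in(88,96,104):
        f,r=fit(P,pix*1.5625,[(75,54,18),(75,-54,18),(-75,-54,18),(-75,54,18)],z,(517,-162,-6)); print(z,f,(r**2).sum(),r.ravel())
E
```

```text
[[310, 34], [303, 185], [206, 182], [200, 37]]
88 [ 518.43 -163.07   -6.31] 9.547496647532341 [-0.31 -1.72  0.04  1.26 -0.12 -1.21  0.43  1.8 ]
96 [ 518.18 -163.     -6.31] 33.6909375247984 [-1.78 -3.22  1.51 -0.25  1.    0.92 -0.69  3.93]
104 [ 517.91 -162.92   -6.31] 103.01313956154559 [-3.33 -4.78  3.06 -1.82  2.17  3.16 -1.86  6.18]
```

```bash
python3 -c "
from bench import *
print(sign_off(),current_t())"
```

```text
the job is handed in; nothing more can be done
the job is handed in; nothing more can be done
```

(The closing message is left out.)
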